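# Unscrew the blue-capped jar in the bracing block

## Task

Take the square glass jar with the blue cap out of the wooden crate and seat it fully down in the square pocket of the bracing block, cap still on. With the block keeping the jar from turning, unscrew the tight cap anticlockwise (seen from above) until its threads let go, then lift it straight up and finish while still holding it, level, about two centimetres above the jar's mouth, the jar staying seated in the block. Leave the other things in the crate and on the bench where they are.

Things in the scene. Friction and masses are not known exactly. Their poses are not given: they have to be found in the camera images.
- jar: Square clear glass jar full of brass screws, about 0.4 kg: 54 mm square by 70 mm high, then a round neck 34 mm across. It stands upright in one of the crate's four quarters, at any yaw. Origin: centre of its underside, z up, x and y square to its flat sides (any quarter turn fits the pocket); a white bar on the shoulder marks its +x side.
- mouth (a point): Centre of the jar's mouth, 96 mm above its underside, on a sprung rubber seal that rises to 97.5 mm when no cap presses on it. Below it the neck bears three thread lugs of 60 degrees each, with a stop at the clockwise end.
- cap: Blue round metal cap of that jar, 52 mm across, 22 mm high, 0.04 kg; a white stripe on top runs from the centre to its +x side. Origin: centre of its open lower rim, z up. Screwed on, the origin lies 79 mm above the jar's underside (9 mm above its shoulder), the cap's top at 101 mm. The jar can be lifted by the cap.
- cap_grip (a point): Centre of the cap, 11 mm above its rim. TURNING: the cap starts 0.03 to 0.22 rad anticlockwise (from above) of the jar's x, is tight (15 N seal spring, 0.3 to 0.8 N m), does not rise as it turns, comes free at 1.1 rad relative to the jar and meets a hard stop at 1.7; best lifted at 1.2 to 1.6. It then springs up 1.5 mm and clears the mouth once lifted 19 mm.
- block: Wooden bracing block screwed to the bench, 110 x 110 mm, 45 mm high, with a square pocket in the middle of its top: 58 mm wide (2 mm play on each side of the jar), 28 mm deep, its edge chamfered by 4 mm. Origin: centre of the underside; x and y along its and the pocket's sides.
- pocket (a point): Centre of the pocket's floor, 17 mm above the bench; axes as the block's. A seated jar's underside lies here.
- crate: Open wooden crate fixed to the bench, 240 (x) x 320 (y) mm outside, 60 mm high, floor 8 mm thick. Origin: centre of its underside. It holds both jars, tin, elbow and plate; the four larger ones stand near the middles of its quarters (60, 85 mm off the centre).
- green_jar: A like jar with a green cap and steel screws, 101 mm high in all, standing in another quarter of the crate: to be left alone. Origin: centre of its underside.
- tin: Low round aluminium tin with a red band, 60 mm across, 45 mm high, in the crate: leave alone. Origin: centre of its underside.
- elbow: Brass pipe elbow, about 58 x 54 mm, 32 mm high, lying in the crate: leave alone. Origin: under its corner.
- plate: Small steel plate with three holes, 22 x 50 x 5 mm, lying in the middle of the crate: leave alone. Origin: centre of its underside.
- hammer: Hammer lying on the bench beyond the crate and block: leave alone.
- screwdriver: Screwdriver lying on the bench: leave alone.
- mug: Blue mug, 80 mm across, 90 mm high, standing on the bench: leave alone. Origin: centre of its underside.
Not all that is in view belongs to the job. There is more than one size of the cap; the job needs the smallest.

How it is judged:
On the way, in this order (a step that is already met when the one before it is completed fails the run):
1. the blue-capped jar sits fully down in the block's pocket, its cap still on and not yet turned loose (z of jar in the frame of pocket between -0.004 and 0.004 m and horizontal distance between jar and pocket below 0.007 m and angle between jar's own z axis and vertical below 0.08 rad and distance between cap and jar below 0.083 m and angle between the x axis of cap and the x axis of jar, either way round below 0.5 rad), for 0.2 s.
2. with the jar seated, the cap is turned until its threads let go (z of jar in the frame of pocket between -0.004 and 0.004 m and horizontal distance between jar and pocket below 0.007 m and angle between jar's own z axis and vertical below 0.08 rad and angle between the x axis of cap and the x axis of jar, either way round above 1 rad and z of cap in the frame of jar below 0.15 m), for 0.1 s.
At the end, for the whole second after the job is handed in: The jar is upright and within 4 mm of fully down in the pocket; the cap, held by the fingers and not touching the jar, is still, level within 0.2 rad, over the mouth within 18 mm sideways, its lower rim 99 to 150 mm above the jar's underside. The program finishes holding it so (z of jar in the frame of pocket between -0.004 and 0.004 m and horizontal distance between jar and pocket below 0.007 m and angle between jar's own z axis and vertical below 0.08 rad and z of cap in the frame of jar between 0.099 and 0.15 m and horizontal distance between cap and jar below 0.018 m and angle between cap's own z axis and vertical below 0.2 rad and linear speed of cap below 0.03 m/s and contact force between cap and jar below 0.1 N and contact force between cap and the fingers above 1 N); the arm keeps its last pose, push and grip.
It fails at once if the green-capped jar is moved more than 4 cm or tipped (distance of green_jar from where it was at the start of the episode above 0.04 m or angle between green_jar's own z axis and vertical above 0.6 rad).
It fails at once if the tin, elbow or plate in the crate is moved more than 4 cm, or the tin tipped (distance of any of tin, elbow, plate from where it was at the start of the episode above 0.04 m or angle between tin's own z axis and vertical above 0.6 rad).
It fails at once if the hammer, screwdriver or mug on the bench is moved more than 4 cm, or the mug tipped (distance of any of hammer, screwdriver, mug from where it was at the start of the episode above 0.04 m or angle between mug's own z axis and vertical above 0.6 rad).
It fails at once if the jar is tipped over (angle between jar's own z axis and vertical above 0.8 rad).
It also fails if it takes over 53 s, if anything falls off the work surface, if the arm or the gripper's body presses on something with over 40 N, if the wrist force passes 120 N, or if a joint passes its speed limit or range.

## Robot

A 7-joint arm with a two-finger parallel gripper is mounted at the origin on the work surface. World frame = base frame: x ahead of the robot, y to its left, z up, the work surface at z = 0. Lengths are in m, angles in rad, forces in N, time in s.
With the tool pointing down it reaches from about 0.425 to 0.875 m from the base axis. Payload 9.9 kg.
Tool frame: the origin (TCP) lies at the very end of the fingers, on their centre line; the grasp point (between the pads) lies 19 mm behind it; z points along the fingers, y is the line along which they close (so a half turn about z gives the same grasp; the last joint's range is limited). The gripper opens to 85 mm and grips with 20 to 120 N. Pads are 22 mm wide; open, the fingers measure 114 mm over their backs; the gripper's body (76 mm by 85 mm) begins 54 mm behind the grasp point. The pads swing forward as they close: fully open they stand 13 mm farther back than shut.
Start: joints at [1.21, 0.576, 0.025, 1.437, -0.015, 1.129, -0.057], TCP at [0.184, -0.649, 0.231] pointing down, gripper open.
Joint ranges: [-2.76, 2.76], [-0.34, 2.15], [-1.52, 1.57], [0.19, 2.46], [-1.09, 4.23], [0.17, 1.99], [-2.82, 2.82]. Speed limits (rad/s): [2.22, 2.22, 3.01, 3.01, 3.14, 3.14, 3.14].

## Interface

Orientations are given as [roll, pitch, yaw] about the fixed x, y, z axes, in that order (R = Rz(yaw) Ry(pitch) Rx(roll)).
In Python, from plant import env gives the robot as it stands.
- The arm moves only by the tool send_rows, never from a script. Its arguments are lists of equal length, an entry for each row: "travel": the shift along the tool's x, y, z in units of 0.8 m (1.0 is 0.8 m), a list of three; "turn": the turn, a rotation vector about the tool's x, y, z in units of 45 degrees (1.0 is 45 degrees), a list of three; "grip": the finger opening in mm, from 0 to 85.4. In form: {"travel": [[x, y, z], ...], "turn": [[rx, ry, rz], ...], "grip": [grip, ...]}. A call has 1 to 10 rows; each row is the pose to reach, as a shift and turn from the pose commanded when the call began, along the tool's axes at that moment; what a row does not reach only later rows make up. A row lasts 1/10 s, in which the tool goes at most 50 mm and 8.59 degrees, less where a joint would pass 70% of its speed; a pose out of reach is approached as far as the arm can. A call with a number of a shift or a turn outside -1 to 1 is refused whole. A call with a gripper value outside its range is refused whole. The fingers move at their own pace and stop on an object; "newtons" is the grip in N (left out, the last holds). Time passes only in rows, so rows that repeat a pose let the fingers close. It gives the time, the measured TCP pose, the force, the opening and the grip force at its end, in the units of the state.
- env.state(): the state, without advancing time (a new reading comes with each control period).
- env.get_image(name): name is "side" or "top"; returns the picture (400x640x3 uint8, blue, green, red); there is no depth.
- env.calibration(name): a dict with "fx", "fy", "cx", "cy" (pixels), "world_from_camera" (4x4, takes a point from camera to world coordinates). Camera axes: x right, y up, looking along -z (the intrinsics and any distortion apply to the point x, -y, -z); pixel columns grow to the right and rows downward; lengths in m; the calibration is good to about 2 mm. A picture is of the moment at which its call begins. calibration takes no time and is no camera call.
- env.sign_off(): hands the job in; it is judged then, once.
Trained networks look in the newest picture that a camera, given by its name, has taken for a name from the list of things; names that differ only in an ending like _2 or _b are one class to them, and where a whole thing is asked for, a point or a joint stands for the part that bears it (a point fixed in the world has none). Each returns a list of dicts, best first, with "p" (0 to 1); they miss things now and then, are a little off and sometimes report something else, mostly with a low value. They report only what shows in the picture. A call takes as long as a camera call. They do not tell look-alikes from the thing itself.
- env.outline_of(camera, target): "pixels" (400x640 bool, what is visible of it).
- env.spot_point(camera, target): "xyz" ([x, y, z] in m, in world coordinates, good to about 4 mm: a listed point, or the origin of a listed thing).
The state is a dict: "time_s": time; "joint_pos": joint angles; "dq": joint speeds; "tau": joint torques, N m; "tcp_pos": TCP position; "orientation": TCP orientation; "force": force on the tool from outside, world axes, zero at the start; "ft_torque": the same for the moment, N m; "opening": finger opening in m; "gripper_force": force on a finger pad.
Only numpy, scipy, OpenCV 4.12 (cv2) and the standard library are available. Lean on these libraries where they do the work, as an engineer would, in place of code of your own. Each camera call takes 0.05 s, during which the arm holds its last target. There are 200 camera calls.

## Working session

There is one attempt and no reset: what is moved stays moved. The work goes in short steps, Python scripts to look and compute and a tool call to move; the robot and the scene stay as the last step left them, time stands still between calls to the robot, and variables do not carry over. Pictures are saved under pics/ and viewed, at most 10 in all, crops included, and the job is handed in when it is done.

Besides the shell and the picture viewer there is one more tool, called after "Emit:" in YAML: its name, and indented under it one key for each argument. send_rows: Moves the arm, as the interface text tells. Its arguments: {"type":"object","properties":{"travel":{"type":"array","items":{"type":"array","items":{"type":"number"}}},"turn":{"type":"array","items":{"type":"array","items":{"type":"number"}}},"grip":{"type":"array","items":{"type":"number"}},"newtons":{"type":"number"}},"required":["travel","turn","grip"]}

```bash
mkdir -p pics; ls
cat > h.py <<'E'
import numpy as np, cv2
from plant import env
E
python3 - <<'E'
from h import *
for c in ("top","side"):
    im=env.get_image(c); cv2.imwrite(f"pics/{c}0.png",im)
    k=env.calibration(c); print(c,{a:np.round(b,3).tolist() for a,b in k.items()})
    for t in ("jar","cap","cap_grip","mouth","block","pocket","green_jar","tin","elbow","plate","mug","crate","hammer","screwdriver"):
        print(t,[(np.round(d["xyz"],3).tolist(),round(d["p"],2)) for d in env.spot_point(c,t)][:3])
print(env.state())
E
```

```text
pics
top {'fx': 388.958, 'fy': 388.958, 'cx': 324.14, 'cy': 199.021, 'world_from_camera': [[0.002, 0.988, -0.157, 0.358], [-1.0, -0.0, -0.018, -0.03], [-0.018, 0.157, 0.987, 1.201], [0.0, 0.0, 0.0, 1.0]]}
jar [([0.56, 0.11, 0.005], 0.58)]
cap [([0.587, -0.038, 0.002], 0.94), ([0.311, 0.134, -0.0], 0.85), ([0.564, 0.111, 0.081], 0.8)]
cap_grip [([0.31, 0.139, 0.013], 0.89), ([0.59, -0.041, 0.019], 0.69), ([0.514, 0.207, 0.005], 0.67)]
mouth [([0.565, 0.112, 0.104], 0.7)]
block [([0.552, -0.226, -0.0], 0.92)]
pocket [([0.556, -0.228, 0.017], 0.9)]
green_jar [([0.471, 0.301, 0.006], 0.77)]
tin [([0.584, 0.279, 0.008], 0.86)]
elbow [([0.444, 0.127, 0.012], 0.76), ([0.584, 0.28, 0.008], 0.74), ([0.776, 0.055, -0.002], 0.49)]
plate [([0.514, 0.205, 0.005], 0.52)]
mug [([0.636, 0.486, -0.0], 0.57)]
crate [([0.517, 0.201, 0.003], 0.58)]
hammer [([0.775, 0.056, 0.0], 0.91), ([0.442, 0.128, 0.012], 0.6)]
screwdriver [([0.408, -0.502, -0.005], 0.75)]
side {'fx': 489.471, 'fy': 489.471, 'cx': 322.836, 'cy': 201.41, 'world_from_camera': [[-1.0, -0.008, -0.02, 0.503], [-0.009, -0.679, 0.734, 1.135
[... 858 characters left out ...]
pos': array([ 1.210188  ,  0.57568362,  0.0249213 ,  1.43713532, -0.01498011,
        1.12900307, -0.0565202 ]), 'dq': array([ 1.84044945e-03, -2.91867801e-04,  1.37298378e-03, -1.58864867e-04,
       -1.15990530e-03, -7.61279676e-05, -6.47362771e-04]), 'tau': array([-2.20611514e-04, -7.65495372e+01,  2.24887021e+00, -2.86291766e+01,
        1.53662724e-02,  2.95318154e-03,  1.52825226e-05]), 'tcp_pos': array([ 0.18445083, -0.64929343,  0.23128785]), 'orientation': array([-3.14155012e+00,  2.73810341e-05,  2.76776439e-01]), 'force': array([-0.22383699,  0.40590212,  0.50330055]), 'ft_torque': array([-0.01285805, -0.01245422, -0.02110769]), 'gripper_force': 0.0, 'opening': 0.0853632151400493}
```

```bash
cat >> h.py <<'E'
def proj(c,p):
    k=env.calibration(c); T=np.linalg.inv(k["world_from_camera"]); q=T[:3,:3]@np.asarray(p)+T[:3,3]
    return np.array([k["cx"]+k["fx"]*q[0]/-q[2], k["cy"]+k["fy"]*q[1]/q[2]])
def unproj(c,uv,z):
    k=env.calibration(c); W=np.array(k["world_from_camera"]); u,v=uv
    d=W[:3,:3]@np.array([(u-k["cx"])/k["fx"],-(v-k["cy"])/k["fy"],-1]); o=W[:3,3]
    return o+d*(z-o[2])/d[2]
def crop(im,uv,r,s):
    u,v=np.round(uv).astype(int); u=min(max(u,r),640-r); v=min(max(v,r),400-r)
    return cv2.resize(im[v-r:v+r,u-r:u+r],(s,s),interpolation=cv2.INTER_CUBIC),(u-r,v-r)
E
python3 - <<'E'
from h import *
t=cv2.imread("pics/top0.png"); s=cv2.imread("pics/side0.png")
J=[.562,.111,.1]; B=[.555,-.226,.045]
L=[crop(t,proj("top",J),25,400),crop(t,proj("top",B),30,400)]
M=[crop(s,proj("side",J),40,400)]
print([l[1] for l in L+M],[proj("top",J),proj("top",B),proj("side",J)])
cv2.imwrite("pics/crops.png",np.hstack([l[0] for l in L]))
cv2.imwrite("pics/crop2.png",M[0][0])
E
```

```text
[(np.int64(257), np.int64(164)), (np.int64(366), np.int64(165)), (np.int64(273), np.int64(187))] [array([282.16045518, 189.13741692]), array([396.2851744 , 194.66364393]), array([313.40455017, 227.15344889])]
```

View pics/top0.png

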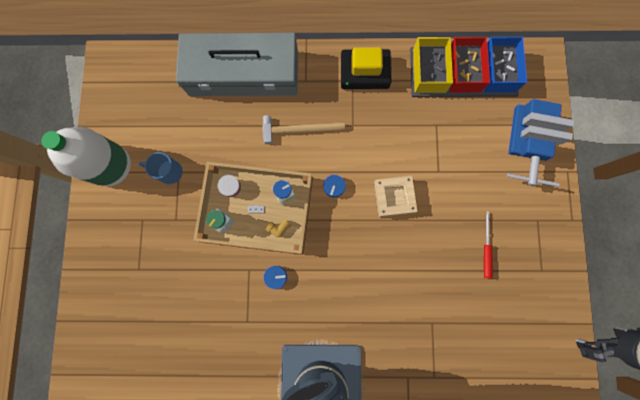

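View pics/crops.png

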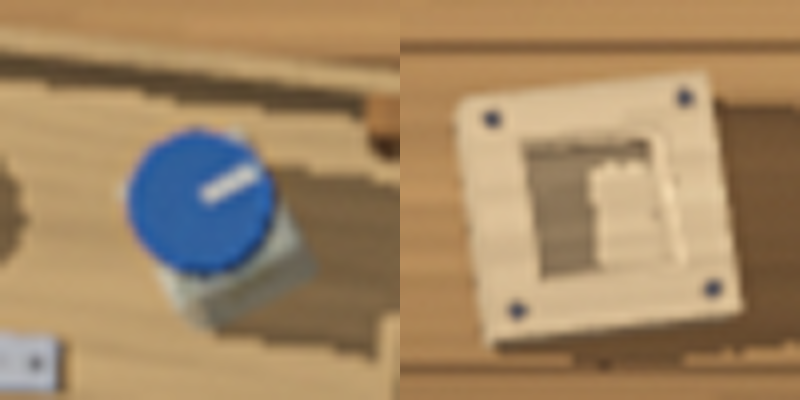

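```bash
cat >> h.py <<'E'
from scipy.optimize import minimize
def hullmask(c,pts,S=4):
    uv=np.array([proj(c,p) for p in pts]); m=np.zeros((400*S,640*S),np.uint8)
    cv2.fillConvexPoly(m,cv2.convexHull(np.round((uv+.5)*S).astype(np.int32)),1)
    return cv2.resize(m.astype(np.float32),(640,400),interpolation=cv2.INTER_AREA)
def box(x,y,a,h,z0,z1):
    c,s=np.cos(a),np.sin(a)
    return [(x+c*i*h-s*j*h,y+s*i*h+c*j*h,z) for i in(-1,1) for j in(-1,1) for z in(z0,z1)]
def cyl(x,y,r,z0,z1): return [(x+r*np.cos(t),y+r*np.sin(t),z) for t in np.arange(0,6.28,.2) for z in(z0,z1)]
E
python3 - <<'E'
from h import *
m={}
for c in("top","side"):
    for t in("block","jar","cap"):
        o=env.outline_of(c,t); print(c,t,[(round(d["p"],2),int(d["pixels"].sum()),np.round(np.argwhere(d["pixels"]).mean(0)).tolist()) for d in o])
        m[c,t]=np.array([d["pixels"] for d in o])
        
np.savez("m.npz",**{f"{a}_{b}":v for (a,b),v in m.items()})
for c in("top","side"):
    b=m[c,"block"][0].astype(np.float32)
    f=lambda q:np.abs(hullmask(c,box(q[0],q[1],q[2],.055,0,.045))-b).sum()
    best=min((minimize(f,[.555,-.226,a],method="Nelder-Mead",options=dict(initial_simplex=[[.555,-.226,a],[.56,-.226,a],[.555,-.221,a],[.555,-.226,a+.1]])) for a in(0.,.13,.25)),key=lambda r:r.fun)
    print(c,best.x,best.fun)
E
```

```text
top block [(0.72, 1462, [196.0, 395.0])]
top jar []
top cap [(0.77, 454, [278.0, 275.0]), (0.72, 271, [190.0, 282.0]), (0.63, 375, [186.0, 334.0])]
side block [(0.9, 914, [176.0, 318.0])]
side jar [(0.57, 369, [243.0, 313.0])]
side cap [(0.97, 419, [252.0, 396.0]), (0.84, 268, [211.0, 307.0]), (0.6, 233, [228.0, 313.0])]
top [ 0.5531546  -0.22518646  0.12188526] 46.8125Traceback (most recent call last):
  File "<stdin>", line 12, in <module>
  File "<stdin>", line 12, in <genexpr>
    res = _minimize_neldermead(fun, x0, args, callback, bounds=bounds,
                               **options)
    fxc = func(xc)
    fx = function(np.copy(x), *(wrapper_args + args))
  File "<stdin>", line 11, in <lambda>
  File "h.py", line 15, in hullmask
    uv=np.array([proj(c,p) for p in pts]); m=np.zeros((400*S,640*S),np.uint8)
                 ~~~~^^^^^
  File "h.py", line 4, in proj
    k=env.calibration(c); T=np.linalg.inv(k["world_from_camera"]); q=T[:3,:3]@np.asarray(p)+T[:3,3]
ValueError: time passes only in moves, steps and waits
```

View pics/crop2.png

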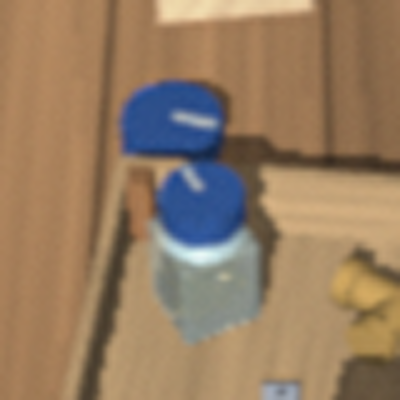

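```bash
sed -i 's/env.calibration(c)/K[c]/; s/^def proj/K={c:env.calibration(c) for c in ("top","side")}\ndef proj/' h.py
cat >> h.py <<'E'
def fit(f,x0,d=.005,A=(0,)):
    return min((minimize(f,[*x0,a],method="Nelder-Mead",options=dict(initial_simplex=[[*x0,a],[x0[0]+d,x0[1],a],[x0[0],x0[1]+d,a],[*x0,a+.12]])) for a in A),key=lambda r:r.fun)
E
cat > fit.py <<'E'
from h import *
m=np.load("m.npz")
for c in("top","side"):
    b=m[c+"_block"][0].astype(np.float32)
    r=fit(lambda q:np.abs(hullmask(c,box(*q,.055,0,.045))-b).sum(),(.554,-.226),A=(0,.12,.25)); print(c,r.x,r.fun)
env.get_image("top"); o=env.outline_of("top","jar"); print([(d["p"],d["pixels"].sum()) for d in o])
J={"side":m["side_jar"][0]|m["side_cap"][2]}
for c in J:
    b=J[c].astype(np.float32)
    f=lambda q:np.abs(np.maximum(hullmask(c,box(*q,.027,.008,.078)),hullmask(c,cyl(q[0],q[1],.026,.087,.109)))-b).sum()
    for a in np.radians([0,20,40,60,80]):
        r=fit(f,(.562,.111),A=(a,)); print(c,r.x,np.degrees(r.x[2]),r.fun)
cp=m["top_cap"][1]; print("capctr top",unproj("top",np.argwhere(cp).mean(0)[::-1],.105), unproj("side",np.argwhere(m["side_cap"][2]).mean(0)[::-1],.1))
# hand-picked edges
P=lambda c,uv,z:unproj(c,uv,z)[:2]
s=lambda u,v:(u/5+273,v/5+187); a,b,l=[P("side",s(*q),.008) for q in((190,342),(262,308),(157,293))]
ang=lambda d:np.degrees(np.arctan2(d[1],d[0]))%90
print("side edges",ang(b-a),np.linalg.norm(b-a),ang(l-a),np.linalg.norm(l-a))
t=lambda u,v:(u/8+257-.5,v/8+164-.5)
a,b=P("top",t(205,325),.008),P("top",t(315,268),.008); print("top edge",ang(b-a),np.linalg.norm(b-a))
a,b=P("top",t(200,202),.109),P("top",t(257,172),.109); d=b-a;print("stripe",np.degrees(np.arctan2(d[1],d[0])))
E
python3 fit.py
```

```text
top [ 0.55319023 -0.22519011  0.12157813] 46.8125
side [ 0.55630144 -0.22616581  0.11530918] 38.1875
[]
side [0.56471492 0.10913128 0.32469063] 18.603402980605832 87.625
side [0.564896   0.11073249 0.35038286] 20.075459059187654 87.0625
side [0.56455396 0.1109946  0.32356011] 18.538628963886204 85.5
side [0.56330103 0.11133263 1.35068883] 77.38876955140908 103.625
side [0.56361467 0.11131848 1.34877737] 77.27925080753855 104.1875
capctr top [0.55976498 0.11102912 0.105     ] [0.56347289 0.11303123 0.1       ]
side edges 31.94180260850689 0.052057452821979495 28.237158480367633 0.0461641650704024
top edge 27.820686585153453 0.048008222230177366
stripe -61.68346518027826
```

```bash
cat >> h.py <<'E'
from scipy.spatial.transform import Rotation as R
def rel(p,yaw,cmd=None):
    s=env.state(); p0,e0=cmd if cmd else (s["tcp_pos"],s["orientation"])
    R0=R.from_euler("xyz",e0); q=R0.inv()*R.from_euler("xyz",[np.pi,0,yaw])
    print("travel",np.round(R0.inv().apply(np.array(p)-p0)/.8,4),"turn",np.round(q.as_rotvec()/(np.pi/4),4),"t",s["time_s"])
E
python3 - <<'E'
from h import *
rel((.52,-.25,.26),.76); e=([.52,-.25,.26],[np.pi,0,.76])
rel((.5625,.111,.18),.76,e)
rel((.5625,.111,.079),.76,([.5625,.111,.18],[np.pi,0,.76]))
E
```

```text
travel [ 0.5398 -0.3655 -0.0359] turn [ 0.     -0.     -0.6152] t 1.9
travel [ 0.3494 -0.2905  0.1   ] turn [0. 0. 0.] t 1.9
travel [ 0.     -0.      0.1262] turn [0. 0. 0.] t 1.9
```

Emit:
send_rows:
  travel:
    - [0.54,-0.3655,-0.036]
    - [0.54,-0.3655,-0.036]
    - [0.54,-0.3655,-0.036]
    - [0.54,-0.3655,-0.036]
    - [0.54,-0.3655,-0.036]
    - [0.54,-0.3655,-0.036]
    - [0.54,-0.3655,-0.036]
    - [0.54,-0.3655,-0.036]
    - [0.54,-0.3655,-0.036]
    - [0.54,-0.3655,-0.036]
  turn:
    - [0,0,-0.615]
    - [0,0,-0.615]
    - [0,0,-0.615]
    - [0,0,-0.615]
    - [0,0,-0.615]
    - [0,0,-0.615]
    - [0,0,-0.615]
    - [0,0,-0.615]
    - [0,0,-0.615]
    - [0,0,-0.615]
  grip: [85,85,85,85,85,85,85,85,85,85]

```text
time_s: 2.9
tcp_pos: [0.5068, -0.2655, 0.2593]
orientation: [3.141, -0.0, 0.76]
force: [1.1, -0.8, -0.1]
opening: 0.0851
gripper_force: 0.0
```

Run:
```python
from h import *
s=env.state(); print(s["tcp_pos"],s["orientation"],s["joint_pos"],s["force"])
rel((.5625,.111,.17),.76)
```

```text
[ 0.50677322 -0.26552805  0.25929514] [ 3.14092824e+00 -1.37249398e-04  7.59576255e-01] [ 0.52977037  0.40004565 -0.18930247  1.67069152  0.08346928  1.07807706
 -0.49562607] [ 1.12193591 -0.76962992 -0.12686295]
travel [ 0.3746 -0.2934  0.1115] turn [ 0.0008 -0.0002 -0.0005] t 2.9
```

Emit:
send_rows:
  travel:
    - [0.36,-0.291,0.11]
    - [0.36,-0.291,0.11]
    - [0.36,-0.291,0.11]
    - [0.36,-0.291,0.11]
    - [0.36,-0.291,0.11]
    - [0.36,-0.291,0.11]
    - [0.36,-0.291,0.11]
    - [0.36,-0.291,0.11]
    - [0.36,-0.291,0.11]
    - [0.36,-0.291,0.11]
  turn:
    - [0,0,0]
    - [0,0,0]
    - [0,0,0]
    - [0,0,0]
    - [0,0,0]
    - [0,0,0]
    - [0,0,0]
    - [0,0,0]
    - [0,0,0]
    - [0,0,0]
  grip: [85,85,85,85,85,85,85,85,85,85]

```text
time_s: 3.9
tcp_pos: [0.554, 0.1004, 0.1707]
orientation: [-3.142, 0.001, 0.761]
force: [0.1, -1.0, -0.3]
opening: 0.0851
gripper_force: 0.0
```

Run:
```python
from h import *
s=env.state(); print(s["tcp_pos"],s["orientation"],s["joint_pos"],s["force"])
rel((.5625,.111,.079),.76)
```

```text
[0.55401521 0.10039819 0.1706705 ] [-3.14156488e+00  5.76884741e-04  7.61456124e-01] [-0.09639128  0.47835753 -0.24627057  1.81237658  0.14774915  0.86920836
 -1.22111937] [ 0.11345719 -1.02599978 -0.30121239]
travel [ 0.0169 -0.0023  0.1146] turn [-0.      0.0007  0.0019] t 3.9
```

Emit:
send_rows:
  travel:
    - [0.017,-0.002,0.0]
    - [0.017,-0.002,0.05]
    - [0.017,-0.002,0.05]
  turn:
    - [0,0,0]
    - [0,0,0]
    - [0,0,0]
  grip: [85,85,85]

```text
time_s: 4.2
tcp_pos: [0.5614, 0.1091, 0.1279]
orientation: [-3.139, 0.005, 0.758]
force: [0.2, -0.4, 0.8]
opening: 0.0848
gripper_force: 0.0
```

Run:
```python
from h import *
im=env.get_image("side"); 
rel((.5625,.111,.079),.76)
k,o=crop(im,proj("side",(.5625,.111,.11)),50,600); print(o); cv2.imwrite("pics/pre.png",k)
```

```text
travel [ 0.0022 -0.001   0.0634] turn [-0.0021  0.0047 -0.0021] t 4.25
(np.int64(263), np.int64(175))
```

View pics/pre.png

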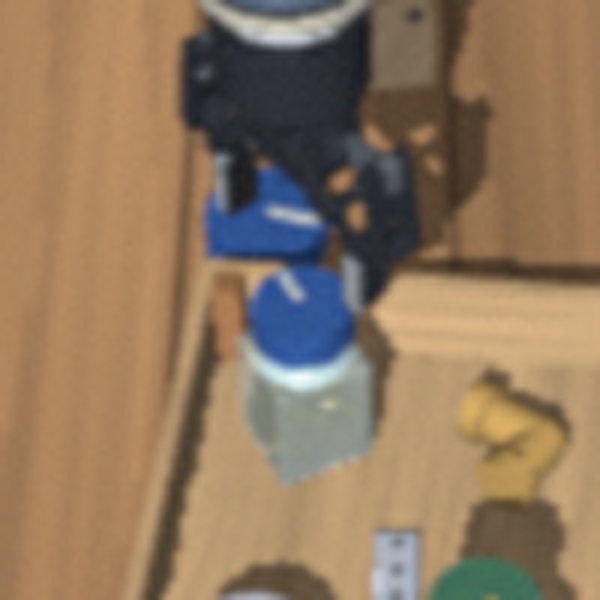

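Emit:
send_rows:
  travel:
    - [0.002,-0.001,0.04]
    - [0.002,-0.001,0.061]
    - [0.002,-0.001,0.061]
    - [0.002,-0.001,0.061]
    - [0.002,-0.001,0.061]
    - [0.002,-0.001,0.061]
    - [0.002,-0.001,0.061]
    - [0.002,-0.001,0.061]
    - [0.002,-0.001,0.061]
    - [0.002,-0.001,0.061]
  turn:
    - [0,0,0]
    - [0,0,0]
    - [0,0,0]
    - [0,0,0]
    - [0,0,0]
    - [0,0,0]
    - [0,0,0]
    - [0,0,0]
    - [0,0,0]
    - [0,0,0]
  grip: [85,85,85,40,40,40,40,40,40,40]
  newtons: 60

```text
time_s: 5.25
tcp_pos: [0.5642, 0.1127, 0.084]
orientation: [3.141, -0.002, 0.76]
force: [-1.3, 0.4, 7.6]
opening: 0.0508
gripper_force: 60.8
```

Emit:
send_rows:
  travel:
    - [0,0,-0.02]
    - [0,0,-0.06]
    - [0,0,-0.12]
    - [0,0,-0.16]
    - [0,0,-0.16]
    - [0,0,-0.16]
  turn:
    - [0,0,0]
    - [0,0,0]
    - [0,0,0]
    - [0,0,0]
    - [0,0,0]
    - [0,0,0]
  grip: [40,40,40,40,40,40]
  newtons: 90

```text
time_s: 5.85
tcp_pos: [0.5634, 0.112, 0.2106]
orientation: [3.141, -0.001, 0.76]
force: [0.1, 0.4, -5.3]
opening: 0.0501
gripper_force: 94.7
```

Run:
```python
from h import *
for c in("side","top"):
    im=env.get_image(c); s=env.state(); p=s["tcp_pos"]
    k,o=crop(im,proj(c,p-[0,0,.03]),45,450); print(o); cv2.imwrite(f"pics/held_{c}.png",k); cv2.imwrite(f"pics/full_{c}.png",im)
    print(c,[(np.round(d["xyz"],4).tolist(),round(d["p"],2)) for d in env.spot_point(c,"jar")][:3], [(round(d["p"],2),int(d["pixels"].sum()),np.round(np.argwhere(d["pixels"]).mean(0)).tolist()) for d in env.outline_of(c,"jar")])
print(s["tcp_pos"],s["orientation"],s["force"],s["opening"])
rel((.555,-.2255,.19),.76-.26)
a,b=[cv2.imread(f"pics/held_{c}.png") for c in("side","top")]; cv2.imwrite("pics/held.png",cv2.resize(np.hstack([a,b]),(800,400)))
```

```text
(np.int64(267), np.int64(163))
side [([0.5658, 0.1122, 0.1384], 0.92), ([0.7763, 0.0532, -0.0019], 0.6), ([0.5551, -0.2251, 0.0187], 0.25)] [(0.88, 433, [213.0, 312.0])]
(np.int64(233), np.int64(139))
top [([0.5877, 0.2779, 0.0078], 0.67)] []
[0.56255016 0.11186598 0.20851295] [-3.14012153e+00  2.64186008e-03  7.59891943e-01] [ 1.98122262  0.16727519 -4.48788537] 0.04983351720122811
travel [-0.2978  0.2991  0.0238] turn [-0.0012  0.0026  0.3309] t 6.15
```

View pics/held.png

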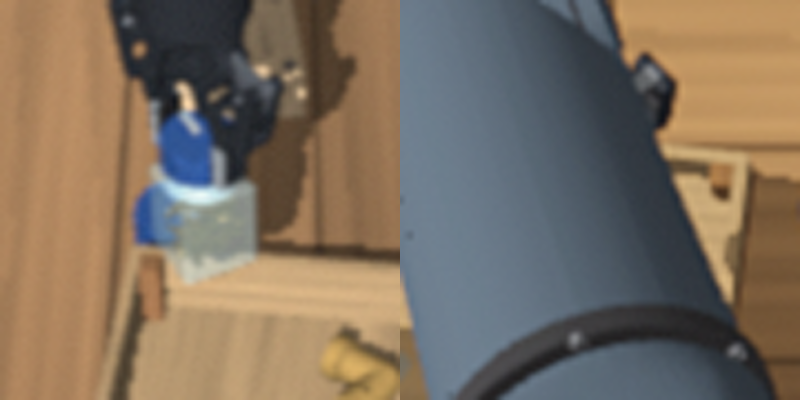

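```bash
cat > jf.py <<'E'
from h import *
im=env.get_image("side"); s=env.state(); p=s["tcp_pos"]; b=env.outline_of("side","jar")[0]["pixels"].astype(np.float32)
print(p,s["orientation"][2])
def f(q,z): return np.abs(hullmask("side",box(*q,.027,z,z+.07))-b)[int(proj("side",(p[0],p[1],z+.07))[1]):].sum()
for dz in(.072,.076,.08):
    for a in np.radians([5,25,45]):
        r=fit(lambda q:f(q,p[2]-dz),p[:2],A=(a,)); print(dz,r.x[:2]-p[:2],np.degrees(r.x[2]),r.fun)
np.save("jm.npy",b)
E
python3 jf.py
python3 - <<'E'
from h import *
p=[.5626,.1119,.2085]; z=p[2]-.076
s=lambda u,v:unproj("side",(u*90/400+267-.5,v*90/400+163-.5),z)[:2]
a,b,l=s(190,282),s(255,262),s(165,243)
ang=lambda d:np.degrees(np.arctan2(d[1],d[0]))%90
print(ang(b-a),np.linalg.norm(b-a),ang(l-a),np.linalg.norm(l-a),(b+l)/2-p[:2])
E
```

```text
[0.5630796  0.11212418 0.20907714] 0.7599613667559773
0.072 [ 0.00178475 -0.00219917] 16.14150984427745 130.1875
0.072 [ 0.00215234 -0.00253857] 15.524879078216003 130.625
0.072 [ 0.00181283 -0.00031466] 16.440513181248477 131.1875
0.076 [ 0.0023804  -0.00570602] 17.949907202910556 107.375
0.076 [ 0.00235806 -0.00594106] 17.39128174409902 108.25
0.076 [ 0.00092253 -0.00517607] 85.51272594194624 137.3125
0.08 [ 0.00247138 -0.00985346] 17.820744247454936 87.625
0.08 [ 0.00264034 -0.00971654] 17.997134422747006 87.625
0.08 [ 0.0014353  -0.00975911] 84.18279806644581 117.5625
23.01279608581197 0.04613537356436953 25.9477498827801 0.04067638637090466 [-0.00252949 -0.0015557 ]
```

```bash
cat > ef.py <<'E'
from h import *
from scipy.ndimage import map_coordinates as mc
from scipy.optimize import differential_evolution as DE
def edgefit(im,p,z0,cam="side",verbose=1):
    L=cv2.GaussianBlur(im.astype(np.float32),(0,0),.8)
    C=np.array(K[cam]["world_from_camera"])[:3,3]
    def score(q):
        x,y,a,z=q; c,s=np.cos(a),np.sin(a)
        n=[(c,s),(-s,c),(-c,-s),(s,-c)]   # face normals
        vis=[np.dot(C[:2]-(np.array([x,y])+.027*np.array(m)),m)>0 for m in n]
        cor=lambda i:np.array([x,y])+.027*(np.array(n[i])+np.array(n[(i+1)%4])) # between face i,i+1
        E=[]
        for i in range(4):
            if vis[i]: E.append(((*cor(i-1),z),(*cor(i),z),1))
            if vis[i] or vis[(i+1)%4]: E.append(((*cor(i),z),(*cor(i),z+.06),1 if vis[i]!=vis[(i+1)%4] else .5))
        t=0;W=0
        for A,B,w in E:
            a_,b_=proj(cam,A),proj(cam,B); d=(b_-a_); l=np.linalg.norm(d); m=np.array([-d[1],d[0]])/l
            P=a_+np.linspace(.05,.95,25)[:,None]*d
            g=sum(np.abs(mc(L[...,k],(P+1.0*m).T[::-1],order=1)-mc(L[...,k],(P-1.0*m).T[::-1],order=1)) for k in range(3))
            t+=w*l*np.minimum(g,90).mean(); W+=w*l
        return -t/W
    out=[]
    for sd in range(3):
        r=DE(score,[(p[0]-.008,p[0]+.008),(p[1]-.008,p[1]+.008),(np.radians(-25),np.radians(65)),(z0-.005,z0+.005)],seed=sd,maxiter=40,popsize=12,tol=1e-6)
        out.append(r); print(np.round(r.x[:2]-p[:2],4),round(np.degrees(r.x[2]),1),round(r.x[3]-z0,4),round(r.fun,1))
    return min(out,key=lambda r:r.fun).x
E
python3 - <<'E'
from ef import *
edgefit(cv2.imread("pics/full_side.png"),[.5626,.1119],.2085-.076)
print(); edgefit(cv2.imread("pics/side0.png"),[.563,.1115],.008)
s=env.state(); print(s["time_s"]); rel((.47,.42,.42),.76)
E
```

```text
[ 0.0072 -0.0077] 37.1 0.0025 -64.6
[ 0.0072 -0.0075] 37.1 0.0027 -64.6
[ 0.0072 -0.0077] 37.1 0.0025 -64.6

[-0.0027 -0.0063] 1.7 0.0049 -48.0
[ 0.0012 -0.008 ] 21.2 -0.0026 -47.2
[-0.0027 -0.0062] 1.6 0.0048 -48.0
6.25
travel [ 0.1803 -0.3594 -0.2633] turn [-0.001   0.0015 -0.0001] t 6.25
```

Emit:
send_rows:
  travel:
    - [0.0,0.0,-0.06]
    - [0.1803,-0.36,-0.263]
    - [0.1803,-0.36,-0.263]
    - [0.1803,-0.36,-0.263]
    - [0.1803,-0.36,-0.263]
    - [0.1803,-0.36,-0.263]
    - [0.1803,-0.36,-0.263]
    - [0.1803,-0.36,-0.263]
    - [0.1803,-0.36,-0.263]
    - [0.1803,-0.36,-0.263]
  turn:
    - [0,0,0]
    - [0,0,0]
    - [0,0,0]
    - [0,0,0]
    - [0,0,0]
    - [0,0,0]
    - [0,0,0]
    - [0,0,0]
    - [0,0,0]
    - [0,0,0]
  grip: [40,40,40,40,40,40,40,40,40,40]

```text
time_s: 7.25
tcp_pos: [0.4682, 0.4231, 0.4205]
orientation: [-3.14, -0.001, 0.764]
force: [0.4, -0.4, -5.4]
opening: 0.0498
gripper_force: 96.5
```

Run:
```python
from ef import *
im=env.get_image("side"); s=env.state(); p=s["tcp_pos"]; cv2.imwrite("pics/near.png",im)
print(p,s["orientation"],[ (d["p"],d["xyz"]-p) for d in env.spot_point("side","jar")][:2])
edgefit(im,p,p[2]-.076)
k,o=crop(im,proj("side",p-[0,0,.04]),50,600); print(o); cv2.imwrite("pics/near_c.png",k)
```

```text
[0.46934831 0.42089246 0.41982102] [3.14140659e+00 7.66561673e-04 7.61553087e-01] [(0.68, array([ 0.00085169,  0.00410754, -0.07322102])), (0.19, array([ 0.08685169, -0.64249246, -0.41912102]))]
[-0.002  -0.0079] 24.9 -0.005 -52.5
[-0.002  -0.0079] 24.9 -0.005 -52.5
[-0.002  -0.0078] 24.9 -0.005 -52.5
(np.int64(299), np.int64(189))
```

View pics/near_c.png

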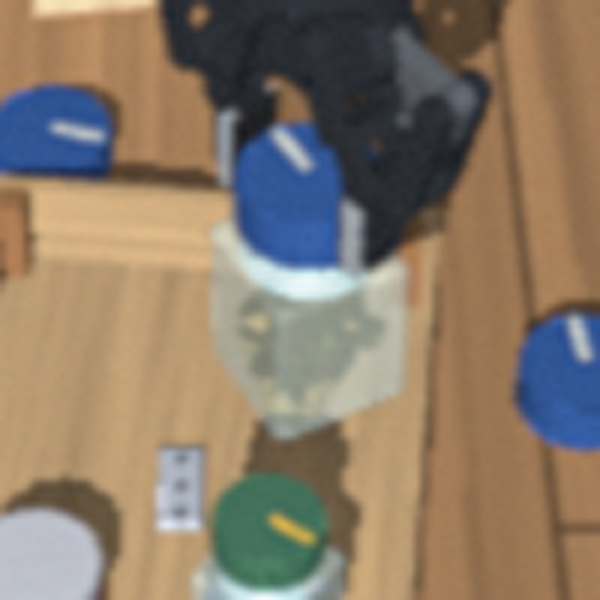

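Run:
```python
from h import *
from scipy.optimize import least_squares
p=np.array([.4693,.4209,.4198])
obs={(-1,0,1):(410,260),(1,0,1):(213,230)}
pts=np.array([(213,230),(217,350),(280,440),(400,390),(410,260)])/6+[299-.42,189-.42]
def corners(q):
    x,y,a,z=q; b=[(x+.0382*np.cos(a+t),y+.0382*np.sin(a+t)) for t in np.radians([45,135,225,315])]
    # side camera: image right = -x, so 'left' = +x
    near=max(b,key=lambda c:c[1]); left=max(b,key=lambda c:c[0]); right=min(b,key=lambda c:c[0])
    return np.array([proj("side",c) for c in((*left,z+.07),(*left,z),(*near,z),(*right,z),(*right,z+.07))])
for a0 in(10,20,30):
    r=least_squares(lambda q:np.r_[(corners(q)-pts).ravel(),(q[3]-(p[2]-.077))/.002],[p[0],p[1],np.radians(a0),p[2]-.076],x_scale=[.01,.01,.1,.01])
    print(r.x[:2]-p[:2],np.degrees(r.x[2]),r.x[3]-p[2],r.cost,np.round(r.fun,1))
c=unproj("side",np.array((280,130))/6+[299-.42,189-.42],p[2]+.025)-unproj("side",np.array((310,165))/6+[299-.42,189-.42],p[2]+.025)
print(np.degrees(np.arctan2(c[1],c[0])))
```

```text
[-0.00250848 -0.00206469] 28.703805236438264 -0.07789325793153173 7.8051970063828175 [-1.2 -2.2 -1.7  0.   0.1  1.5  1.5  0.5  1.2 -0.1 -0.4]
[-0.00250849 -0.00206469] 28.70377490663126 -0.07789325759644516 7.805197006619348 [-1.2 -2.2 -1.7  0.   0.1  1.5  1.5  0.5  1.2 -0.1 -0.4]
[-0.00250848 -0.00206469] 28.703864573874785 -0.07789325864652957 7.805197006608417 [-1.2 -2.2 -1.7  0.   0.1  1.5  1.5  0.5  1.2 -0.1 -0.4]
-60.5458415908153
```

Run:
```python
from h import *
from scipy.optimize import least_squares
p=np.array([.4693,.4209,.4198])
pts=np.array([(213,230),(217,350),(280,440),(400,390),(410,260)])/6+[299-.42,189-.42]
def corners(q):
    x,y,a,z,r=q; b=[(x+r*np.cos(a+t),y+r*np.sin(a+t)) for t in np.radians([45,135,225,315])]
    near=max(b,key=lambda c:c[1]); left=max(b,key=lambda c:c[0]); right=min(b,key=lambda c:c[0])
    return np.array([proj("side",c) for c in((*left,z+.068),(*left,z+.001),(*near,z+.001),(*right,z+.001),(*right,z+.068))])
r=least_squares(lambda q:np.r_[(corners(q)-pts).ravel(),(q[3]-(p[2]-.077))/.002],[p[0],p[1],.4,p[2]-.076,.036],x_scale=[.01,.01,.1,.01,.01])
print(r.x[:2]-p[:2],np.degrees(r.x[2]),r.x[3]-p[2],r.x[4],np.round(r.fun,1))
rel((.555,-.2255,.20),.46)
```

```text
[-0.00228082 -0.00070445] 29.354349847169964 -0.07706070915744145 0.03480995308723015 [ 0.2 -0.9 -0.4  0.4  0.6  0.3  0.  -0.1 -0.4  0.3 -0. ]
travel [-0.4777  0.6576  0.2757] turn [0.0015 0.0017 0.3812] t 7.35
```

Emit:
send_rows:
  travel:
    - [-0.478,0.658,0.276]
    - [-0.478,0.658,0.276]
    - [-0.478,0.658,0.276]
    - [-0.478,0.658,0.276]
    - [-0.478,0.658,0.276]
    - [-0.478,0.658,0.276]
    - [-0.478,0.658,0.276]
    - [-0.478,0.658,0.276]
    - [-0.478,0.658,0.276]
    - [-0.478,0.658,0.276]
  turn:
    - [0,0,0.435]
    - [0,0,0.435]
    - [0,0,0.435]
    - [0,0,0.435]
    - [0,0,0.435]
    - [0,0,0.435]
    - [0,0,0.435]
    - [0,0,0.435]
    - [0,0,0.435]
    - [0,0,0.435]
  grip: [40,40,40,40,40,40,40,40,40,40]

```text
time_s: 8.35
tcp_pos: [0.5307, -0.053, 0.259]
orientation: [3.141, 0.001, 0.415]
force: [0.7, 0.6, -4.7]
opening: 0.0501
gripper_force: 96.5
```

Run:
```python
from h import *
s=env.state(); print(s["tcp_pos"],s["joint_pos"])
rel((.555,-.2255,.15),.42)
```

```text
[ 0.53068767 -0.05297587  0.25896004] [ 0.09030457  0.34014038 -0.1096918   1.76671854  0.043199    1.03748733
 -1.19065185]
travel [-0.0591  0.2095  0.1363] turn [ 0.0006  0.0009 -0.006 ] t 8.35
```

Emit:
send_rows:
  travel:
    - [-0.058,0.195,0.09]
    - [-0.058,0.195,0.09]
    - [-0.058,0.195,0.09]
    - [-0.058,0.195,0.13]
    - [-0.058,0.195,0.13]
    - [-0.058,0.195,0.13]
    - [-0.058,0.195,0.13]
  turn:
    - [0,0,0]
    - [0,0,0]
    - [0,0,0]
    - [0,0,0]
    - [0,0,0]
    - [0,0,0]
    - [0,0,0]
  grip: [40,40,40,40,40,40,40]

```text
time_s: 9.05
tcp_pos: [0.5528, -0.2103, 0.1565]
orientation: [3.141, -0.001, 0.418]
force: [-0.3, 0.7, -3.8]
opening: 0.0501
gripper_force: 96.9
```

Run:
```python
from h import *
im=env.get_image("side"); s=env.state(); p=s["tcp_pos"]; print(p,s["orientation"],s["force"],s["joint_pos"][6])
for c in("side","top"):
  if c=="top": env.get_image(c)
  for t in("jar","pocket","block"): print(c,t,[(round(d["p"],2),np.round(d["xyz"],4)) for d in env.spot_point(c,t)][:2])
rel((.555,-.2255,.125),.42)
k,o=crop(im,proj("side",p-[0,0,.06]),40,600); print(o); cv2.imwrite("pics/hover.png",k)
```

```text
[ 0.55325583 -0.20991176  0.15698823] [ 3.14075089e+00 -1.74259157e-03  4.18857067e-01] [ 0.55986567  1.18893108 -4.15596302] -0.9154701172132076
side jar [(0.86, array([ 0.5533, -0.2083,  0.079 ])), (0.56, array([0.4443, 0.1298, 0.0093]))]
side pocket [(0.87, array([ 0.5599, -0.2264,  0.0184]))]
side block [(0.97, array([ 0.5549, -0.2226, -0.0011])), (0.5, array([ 4.076e-01, -4.978e-01,  3.000e-04]))]
top jar [(0.59, array([ 0.5503, -0.21  ,  0.0777]))]
top pocket [(0.8, array([ 0.5538, -0.228 ,  0.018 ]))]
top block [(0.77, array([ 5.557e-01, -2.230e-01, -2.000e-04])), (0.47, array([ 0.5542, -0.225 ,  0.018 ]))]
travel [-0.0055  0.0186  0.0391] turn [ 0.0006 -0.0007 -0.0016] t 9.45
(np.int64(278), np.int64(122))
```

View pics/hover.png

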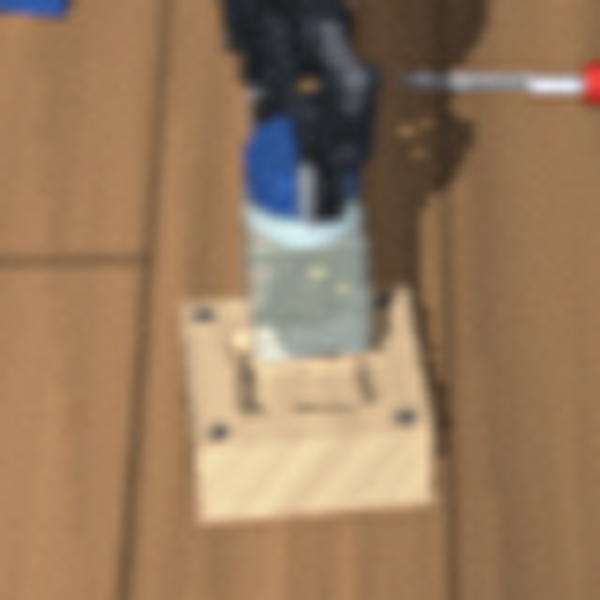

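Emit:
send_rows:
  travel:
    - [-0.0048,0.019,0.02]
    - [-0.0048,0.019,0.04]
    - [-0.0048,0.019,0.04]
    - [-0.0048,0.019,0.04]
    - [-0.0048,0.019,0.05]
    - [-0.0048,0.019,0.055]
    - [-0.0048,0.019,0.055]
  turn:
    - [0,0,0]
    - [0,0,0]
    - [0,0,0]
    - [0,0,0]
    - [0,0,0]
    - [0,0,0]
    - [0,0,0]
  grip: [40,40,40,40,40,40,40]

```text
time_s: 10.15
tcp_pos: [0.5549, -0.2256, 0.1111]
orientation: [-3.141, 0.001, 0.418]
force: [-0.1, 0.2, -4.3]
opening: 0.0498
gripper_force: 96.9
```

Emit:
send_rows:
  travel:
    - [0,0,0.008]
    - [0,0,0.014]
    - [0,0,0.019]
    - [0,0,0.022]
    - [0,0,0.022]
    - [0,0,0.022]
  turn:
    - [0,0,0]
    - [0,0,0]
    - [0,0,0]
    - [0,0,0]
    - [0,0,0]
    - [0,0,0]
  grip: [40,40,40,40,40,40]

```text
time_s: 10.75
tcp_pos: [0.5555, -0.2259, 0.0942]
orientation: [3.142, -0.0, 0.418]
force: [0.9, -0.1, -4.5]
opening: 0.0496
gripper_force: 96.9
```

Still hanging; go on in small steps until it bears.

Emit:
send_rows:
  travel:
    - [0,0,0.003]
    - [0,0,0.005]
    - [0,0,0.006]
    - [0,0,0.006]
    - [0,0,0.006]
  turn:
    - [0,0,0]
    - [0,0,0]
    - [0,0,0]
    - [0,0,0]
    - [0,0,0]
  grip: [40,40,40,40,40]

```text
time_s: 11.25
tcp_pos: [0.5561, -0.2257, 0.0919]
orientation: [3.14, -0.002, 0.418]
force: [-5.6, 3.9, 21.0]
opening: 0.0498
gripper_force: 99.7
```

Emit:
send_rows:
  travel:
    - [0,0,-0.002]
    - [0,0,-0.003]
    - [0,0,-0.003]
    - [0,0,-0.003]
    - [0,0,-0.003]
    - [0,0,-0.003]
    - [0,0,-0.003]
    - [0,0,-0.003]
    - [0,0,-0.003]
    - [0,0,-0.003]
  turn:
    - [0,0,0]
    - [0,0,0]
    - [0,0,-0.1]
    - [0,0,-0.2]
    - [0,0,-0.35]
    - [0,0,-0.5]
    - [0,0,-0.65]
    - [0,0,-0.8]
    - [0,0,-0.9]
    - [0,0,-0.9]
  grip: [40,40,40,40,40,40,40,40,40,40]
  newtons: 120

```text
time_s: 12.25
tcp_pos: [0.5567, -0.226, 0.0933]
orientation: [3.138, -0.001, 1.128]
force: [-0.4, 2.0, 7.6]
opening: 0.0491
gripper_force: 123.0
```

Run:
```python
from h import *
s=env.state(); print(s["tcp_pos"],s["orientation"],s["force"],s["ft_torque"],s["joint_pos"])
```

```text
[ 0.55673568 -0.2259648   0.09329886] [ 3.13845193e+00 -9.83271331e-04  1.12775377e+00] [-0.39998111  1.95963259  7.57659847] [ 2.71321164e-01 -1.72532773e-04  1.04000426e-01] [ 0.48274899  0.62179139 -0.27489628  1.79522121  0.23278155  0.75290335
 -0.35643089]
```

Emit:
send_rows:
  travel:
    - [0,0,0]
    - [0,0,0]
    - [0,0,0]
    - [0,0,0]
    - [0,0,0]
    - [0,0,0]
    - [0,0,0]
    - [0,0,0]
  turn:
    - [0,0,-0.15]
    - [0,0,-0.3]
    - [0,0,-0.45]
    - [0,0,-0.6]
    - [0,0,-0.7]
    - [0,0,-0.82]
    - [0,0,-0.82]
    - [0,0,-0.82]
  grip: [40,40,40,40,40,40,40,40]

```text
time_s: 13.05
tcp_pos: [0.5566, -0.2252, 0.0937]
orientation: [3.139, 0.001, 1.77]
force: [-3.3, 3.9, 13.5]
opening: 0.0492
gripper_force: 124.0
```

Run:
```python
from h import *
im=env.get_image("side"); s=env.state(); p=s["tcp_pos"]; print(p,s["orientation"],s["force"],s["ft_torque"],s["joint_pos"][6])
k,o=crop(im,proj("side",p-[0,0,.03]),35,500); print(o); cv2.imwrite("pics/turned.png",k)
```

```text
[ 0.55654801 -0.22511887  0.09371416] [3.13890046e+00 6.05242390e-04 1.76960243e+00] [-3.47360421  4.73255492 13.32025991] [0.90537075 0.71851586 0.07681994] 0.14605257651972897
(np.int64(283), np.int64(131))
```

View pics/turned.png

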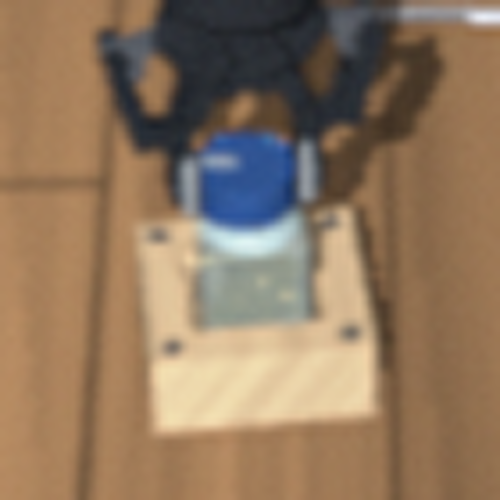

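Emit:
send_rows:
  travel:
    - [0,0,-0.005]
    - [0,0,-0.01]
    - [0,0,-0.015]
    - [0,0,-0.02]
    - [0,0,-0.025]
    - [0,0,-0.032]
    - [0,0,-0.04]
    - [0,0,-0.049]
    - [0,0,-0.049]
    - [0,0,-0.049]
  turn:
    - [0,0,0]
    - [0,0,0]
    - [0,0,0]
    - [0,0,0]
    - [0,0,0]
    - [0,0,0]
    - [0,0,0]
    - [0,0,0]
    - [0,0,0]
    - [0,0,0]
  grip: [40,40,40,40,40,40,40,40,40,40]

```text
time_s: 14.1
tcp_pos: [0.5555, -0.2259, 0.1312]
orientation: [3.141, 0.0, 1.769]
force: [0.4, 0.9, -0.9]
opening: 0.0494
gripper_force: 123.9
```

Run:
```python
from h import *
im=env.get_image("side"); s=env.state(); p=s["tcp_pos"]; print(p,s["orientation"],s["force"],s["ft_torque"],s["gripper_force"],s["time_s"])
for t in("jar","cap","mouth"): print(t,[(round(d["p"],2),np.round(d["xyz"],4)) for d in env.spot_point("side",t)][:4])
k,o=crop(im,proj("side",p-[0,0,.03]),35,500); print(o); cv2.imwrite("pics/lift.png",k)
```

```text
[ 0.55533289 -0.22590579  0.13094574] [-3.14151773e+00  2.06614839e-05  1.76900087e+00] [ 0.13695354 -0.20310934  0.0824166 ] [-2.93811899e-02  3.77496606e-06  3.27414858e-02] 123.93307723919861 14.15
jar [(0.61, array([ 0.5552, -0.2252,  0.0178]))]
cap [(0.59, array([ 0.3083,  0.1391, -0.002 ])), (0.52, array([ 0.5895, -0.0392,  0.0006])), (0.47, array([ 0.5565, -0.2292,  0.1366]))]
mouth [(0.61, array([ 0.5545, -0.227 ,  0.1133])), (0.58, array([ 0.5557, -0.2225,  0.0007]))]
(np.int64(283), np.int64(123))
```

View pics/lift.png

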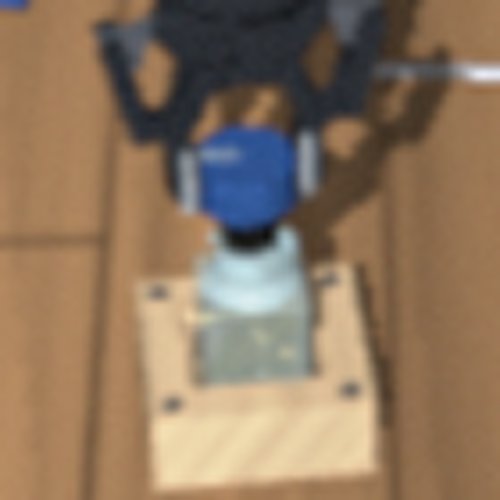

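The cap (crop ~(245,175)) is clear of the neck at (250,245), held level between the pads. The jar is still seated in the block, and the wrist carries almost no load. I'll hand it in.

```bash
python3 -c "
from plant import env
print(env.sign_off())"
```

```text
the job is handed in; nothing more can be done
None
```

I seated the jar in the block, unscrewed its cap and handed the job in at about 14 s of the 53 s allowed; the arm is holding the cap level about 2 cm above the mouth, but `sign_off` returned no verdict.

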